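# Dispense the gold alloy bead from a tipping carousel

## Task

Get the gold bead out for casting: turn the carousel by its blue knob until the gold bead's compartment faces the spout, then swing the cradle over by its ball handle to the tipped stop so that the bead drops into the white dish, and bring the cradle back level. Do not touch the beads with the gripper, keep the other four in the carousel, and leave the dish and the things around where they are.

Things in the scene. Friction and masses are not known exactly. Their poses are not given: they have to be found in the camera images.
- cradle (a joint): Tilt of the cradle (the white ring tray with spout and handle that carries the carousel), rad: 0 = level, resting on its stop; it grows as the rear handle rises and the spout dips, to the other stop at 0.75. Sprung over-centre: below roughly half-way (0.4 to 0.5) the spring pushes it back to level, beyond that it snaps on to the tipped stop. It takes at most about 7 N at the handle. It starts level.
- rotor (a joint): Turn of the carousel on the cradle, rad, anticlockwise seen from above positive; turns freely either way over more than a full turn from any start and stays where it is left (about 0.07 N m of friction). Five equal compartments of 72 degrees, one bead in each.
- hinge (a point): Middle of the cradle's level hinge axis, 140 mm above the bench. The point turns with the cradle: x points to the spout (level when the cradle is level), y along the hinge axis, z up. The carousel's axis stands 20 mm behind it (at x = -20 mm).
- grip (a point): On the carousel's axis, the point at which to grip the blue knob: an upright bar 44 mm long (along this point's x), 14 mm thick (along its y), its top 14 mm above this point. With the cradle level it is 206 mm above the bench; below the bar the compartment walls' tops lie 32 mm below this point and the ring wall's top (88 mm from the axis) 26 mm below. The point turns with the carousel.
- handle (a point): Centre of the blue ball (28 mm across) on a steel stalk at the rear of the cradle, 185 mm above the bench when level. In the hinge point's frame it lies at x = -150, z = +45 mm and it moves with the cradle on a circle about the hinge. It can be pinched from above across the hinge's y direction. The stalk's level part runs 41 mm below the ball.
- spout (a point): Point in the middle of the spout's drop opening, at its floor; 137 mm from the carousel's axis, 154 mm above the bench when level. The point turns with the cradle, x outwards from the carousel, y across, z up. The steel spout (47 mm wide) is the only gap (15 degrees to each side) in the ring wall around the carousel; an end plate makes the bead drop straight down.
- dish: White ceramic dish, 94 mm across the rim, 32 mm tall, standing on the bench under the spout, already in the right place. Origin in the centre of its underside, z up.
- gold_bead_center (a point): Centre of the gold-coloured (brassy) metal bead, a ball of 18 mm, 18 g. The compartment floor slopes 15 degrees down to the hub, so with the cradle level it rests at the middle of its compartment, about 36 mm from the carousel's axis, and goes round with it; the direction from the axis to the bead is the middle of its compartment. A compartment that is more than about 10 degrees off the spout may not empty.
- silver_bead_center (a point): Centre of the silver bead, same size, in another compartment.
- white_bead_center (a point): Centre of the white bead, same size, in another compartment.
- blue_bead_center (a point): Centre of the blue bead, same size, in another compartment.
- green_bead_center (a point): Centre of the green bead, same size, in another compartment.
- model_a: Bystander: tan jaw model, 50 x 62 x 40 mm; origin at its underside.
- model_b: Bystander: white plaster jaw model, 50 x 62 x 34 mm; origin at its underside.
- jar: Bystander: amber jar with white cap, 56 mm across, 70 mm tall; origin at its underside.
- spatula: Bystander: steel spatula lying on the bench, 180 mm long; origin at its underside.
- cup: Bystander: green cup, 66 mm across, 60 mm tall; origin at its underside.
- brush: Bystander: brush lying on the bench, 170 mm long; origin at its underside.
- gold_bead: The gold bead itself; its origin lies on its surface and turns as it rolls, so use its centre point instead.
- silver_bead: The silver bead itself; its origin lies on its surface and turns as it rolls, so use its centre point instead.
- white_bead: The white bead itself; its origin lies on its surface and turns as it rolls, so use its centre point instead.
- blue_bead: The blue bead itself; its origin lies on its surface and turns as it rolls, so use its centre point instead.
- green_bead: The green bead itself; its origin lies on its surface and turns as it rolls, so use its centre point instead.

How it is judged:
By the outcome, as a careful person would: the job done as asked, in the order asked, and still so for the second after the job is handed in, with the robot touching nothing.
It also fails if it takes over 64 s, if anything falls off the work surface, if the arm or the gripper's body presses on something with over 40 N, if the wrist force passes 120 N, or if a joint passes its speed limit or range.

## Robot

A 6-joint arm with a two-finger parallel gripper is mounted at the origin on the work surface. World frame = base frame: x ahead of the robot, y to its left, z up, the work surface at z = 0. Lengths are in m, angles in degrees, forces in N, time in s.
With the tool pointing down it reaches from about 0.375 to 0.75 m from the base axis. Payload 9 kg.
Tool frame: the origin (TCP) lies at the very end of the fingers, on their centre line; the grasp point (between the pads) lies 19 mm behind it; z points along the fingers, y is the direction in which the jaws open and shut (so a half turn about z gives the same grasp; the last joint's range is limited). The gripper opens to 85 mm and grips with 20 to 120 N. Pads are 22 mm wide; open, the fingers measure 114 mm over their backs; the gripper's body (76 mm by 85 mm) begins 54 mm behind the grasp point. The pads swing forward as they close: fully open they stand 13 mm farther back than shut.
Start: joints at [52.443, 5.964, 5.575, 89.605, 0, 77.527], TCP at [0.254, 0.543, 0.231] pointing down, gripper open.
Joint ranges: [-171.21, 171.21], [-48.23, 106.86], [-62.78, 66.21], [-105.2, 120.99], [-86.42, 89.51], [-180, 180]. Speed limits (degrees/s): [127.2, 127.2, 147.25, 180, 180, 180].

## Interface

Orientations are given as a 3x3 rotation matrix whose columns are the frame's x, y, z axes.
In Python, from cell import env gives the robot as it stands.
- The arm moves only by the tool apply_moves, never from a script. Its argument "motion" is a list of rows, each an object of numbers: "rx", "ry", "rz": the turn, a rotation vector about the tool's x, y, z in rad; "tx", "ty", "tz": the shift along the tool's x, y, z in mm; "jaw": the opening, from 0 (shut) to 1 (fully open). A call has 1 to 5 rows; each row shifts and turns the commanded pose from where the row before left it, along the tool's axes as they then stand; what a row does not reach is not made up. A row lasts 1/12 s, in which the tool goes at most 41.7 mm and 7.16 degrees, less where a joint would pass 70% of its speed; a pose out of reach is approached as far as the arm can. A call is refused whole if a number of a shift passes 41.7 or a number of a turn 0.125, either way. A call with a gripper value outside its range is refused whole. The fingers move at their own pace and stop on an object; "grip_force" is the grip in N (left out, the last holds). Time passes only in rows, so rows that do not move let the fingers close. It gives the time, the measured TCP pose, the force and the opening at its end, in the units of the state.
- env.get_state(): the state, without advancing time (a new reading comes with each control period).
- env.snapshot(name): name is "scene" or "top" or "wrist"; returns a dict with "frame" (400x640x3 uint8, red, green, blue), "range_z" (400x640 float32, m along the optical axis (not along the pixel's ray), 0 where there is no reading), "fov_y" (degrees; the focal length in pixels is half the picture's height over the tangent of half this angle, whatever the lens; pixels are square), "cx", "cy" (the principal point, pixels), "view" (4x4, takes a point from world to camera coordinates); the wrist camera has in their place "tool_from_camera" (4x4, takes a point from camera to tool coordinates, whose origin is the TCP and whose axes are the flange's). Camera axes: x right, y up, looking along -z (the intrinsics and any distortion apply to the point x, -y, -z); pixel columns grow to the right and rows downward; lengths in m; the calibration is good to about 2 mm. A picture is of the moment at which its call begins: read the wrist's pose just before it.
- env.finish_job(): hands the job in, once; it reports no verdict.
The state is a dict: "time": time; "q": joint angles; "joint_velocities": joint speeds; "tau": joint torques, N m; "eef_pos": TCP position; "eef_rot": TCP orientation; "contact_force": force on the tool from outside, world axes, zero at the start; "ft_torque": the same for the moment, N m; "gripper_width": opening from 0.0 (shut) to 1.0 (fully open).
Only numpy, scipy, OpenCV 4.12 (cv2) and the standard library are available. Lean on these libraries where they do the work, as an engineer would, in place of code of your own. Each camera call takes 0.05 s, during which the arm holds its last target.

## Working session

There is one attempt and no reset: what is moved stays moved. The work goes in short steps, Python scripts to look and compute and a tool call to move; the robot and the scene stay as the last step left them, time stands still between calls to the robot, and variables do not carry over. Pictures are saved under pics/ and viewed, and the job is handed in when it is done.

Besides the shell and the picture viewer there is one more tool, called after "Emit:" by a JSON object that holds its "name" and its "arguments". apply_moves: Moves the arm, as the interface text tells. Its arguments: {"type":"object","properties":{"motion":{"type":"array"},"grip_force":{"type":"number"}},"required":["motion"]}

```bash
ls; mkdir -p pics
python3 - <<'E'
from cell import env
import cv2,numpy as np
s=env.get_state();print(s)
for n in("scene","top"):
    d=env.snapshot(n);cv2.imwrite(f"pics/{n}0.png",d["frame"][:,:,::-1]);np.savez(f"{n}0.npz",**d)
    print(n,d["fov_y"],d["cx"],d["cy"],d["view"],[k for k in d])
E
```

```text
pics
{'time': 0.0, 'q': array([ 5.24436061e+01,  6.00049246e+00,  5.52628221e+00,  8.96040011e+01,
       -6.87268035e-04,  7.75241768e+01]), 'joint_velocities': array([ 0.08892997,  0.05050562, -0.04462717,  0.04881841, -0.00560258,
       -0.12361085]), 'tau': array([-7.57309263e-04, -5.56930554e+01,  5.03648400e+01,  1.66339340e-02,
       -5.14555650e-04,  1.94861556e-06]), 'eef_pos': array([0.25414463, 0.5431463 , 0.23049571]), 'eef_rot': array([[-9.05712483e-01,  4.23891758e-01, -8.22543295e-04],
       [ 4.23892461e-01,  9.05711872e-01, -1.08945634e-03],
       [ 2.83175665e-04, -1.33540411e-03, -9.99999068e-01]]), 'contact_force': array([ 0.4695662 ,  0.32708933, -0.1003699 ]), 'ft_torque': array([ 0.00104183, -0.01524539, -0.00473636]), 'gripper_width': 1.0004479356009834}
scene 42.194169958219575 313.6212297441807 198.05862210970884 [[-0.37267911  0.92789513  0.01099532  0.21897389]
 [-0.49890484 -0.21034237  0.84074375  0.16836218]
 [ 0.78243481  0.30784202  0.54132158 -1.73442367]
 [ 0.          0.          0.          1.        ]] ['frame', 'range_z', 'fov_y', 'cx', 'cy', 'view']
top 46.479264751725054 327.40487075862876 209.4650897559164 [[ 3.06292126e-03 -9.99995148e-01  5.67160378e-04  1.60699418e-02]
 [ 9.96187137e-01  3.10070682e-03  8.71870072e-02 -5.74161924e-01]
 [-8.71883428e-02  2.97950935e-04  9.96191801e-01 -1.30903257e+00]
 [ 0.00000000e+00  0.00000000e+00  0.00000000e+00  1.00000000e+00]] ['frame', 'range_z', 'fov_y', 'cx', 'cy', 'view']
```

View pics/scene0.png

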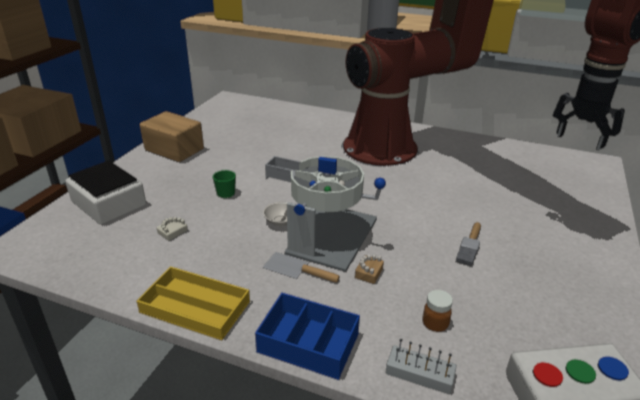

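View pics/top0.png

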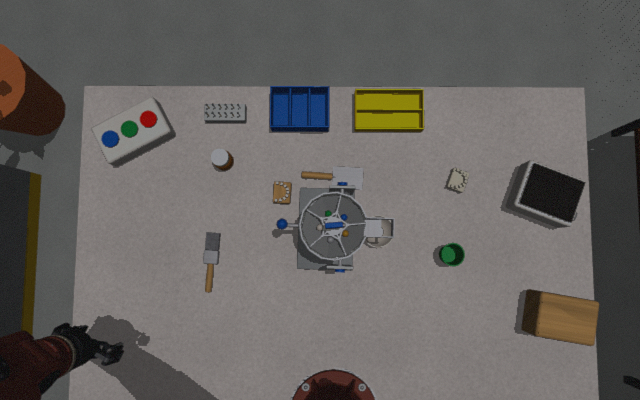

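The top view shows the carousel near (334,226), its ball handle to the left at (282,224) and the spout to the right at (375,229) over the dish. I'll enlarge it.

```bash
cat > h.py <<'E'
import numpy as np
def load(n): return dict(np.load(n+".npz"))
def K(d):
    f=200/np.tan(np.radians(float(d["fov_y"]))/2);return f,float(d["cx"]),float(d["cy"])
def ray(d,u,v):
    f,cx,cy=K(d);V=d["view"];R=V[:3,:3];o=-R.T@V[:3,3]
    return o,R.T@np.array([(u-cx)/f,-(v-cy)/f,-1])
def onz(d,u,v,z):
    o,r=ray(d,u,v);return o+r*(z-o[2])/r[2]
def proj(d,p):
    f,cx,cy=K(d);c=d["view"][:3,:3]@p+d["view"][:3,3];return np.array([cx+f*c[0]/-c[2],cy-f*c[1]/-c[2]])
def pt(d,u,v):
    o,r=ray(d,u,v);return o+r*d["range_z"][int(round(v)),int(round(u))]
E
python3 - <<'E'
from h import *
import cv2
d=load("top0");im=d["frame"][:,:,::-1]
c=im[175:285,260:410];cv2.imwrite("pics/topz.png",cv2.resize(c,None,fx=5,fy=5,interpolation=cv2.INTER_CUBIC))
hsv=cv2.cvtColor(np.ascontiguousarray(im),cv2.COLOR_BGR2HSV)
def blobs(lo,hi,nm):
    m=cv2.inRange(hsv,lo,hi);m[:175]=0;m[285:]=0;m[:,:260]=0;m[:,410:]=0
    n,l,s,ce=cv2.connectedComponentsWithStats(m)
    for i in range(1,n):
        if s[i,4]>=4:
            print(nm,s[i],ce[i].round(2),pt(d,*ce[i]).round(4))
blobs((100,120,40),(125,255,255),"blue");blobs((50,100,30),(85,255,255),"green");blobs((8,110,60),(30,255,255),"gold")
E
```

```text
blue [338 182   9   3  25] [342.   183.08] [ 0.6321 -0.0199  0.1516]
blue [341 214   6   6  28] [343.64 216.54] [ 0.5442 -0.0239  0.1605]
blue [277 219  10  10  79] [281.48 223.63] [0.5232 0.1317 0.1996]
blue [325 222  18   7  93] [333.55 224.74] [0.5199 0.0028 0.217 ]
blue [335 269  10   3  26] [339.5 270. ] [ 0.4074 -0.0136  0.1517]
green [325 211   6   5  26] [327.5 213. ] [0.5529 0.0176 0.1634]
gold [302 175  30   4 102] [317.6  176.25] [0.6716 0.0466 0.0157]
gold [273 183  13  19 147] [278.4  191.37] [0.6257 0.1587 0.0266]
gold [283 182   8   9  31] [287.81 184.9 ] [0.644  0.1316 0.0302]
gold [277 194  13   9  43] [285.42 199.88] [0.6015 0.1386 0.0233]
gold [343 230   6   7  31] [345.06 232.9 ] [ 0.5021 -0.0275  0.1623]
```

View pics/topz.png

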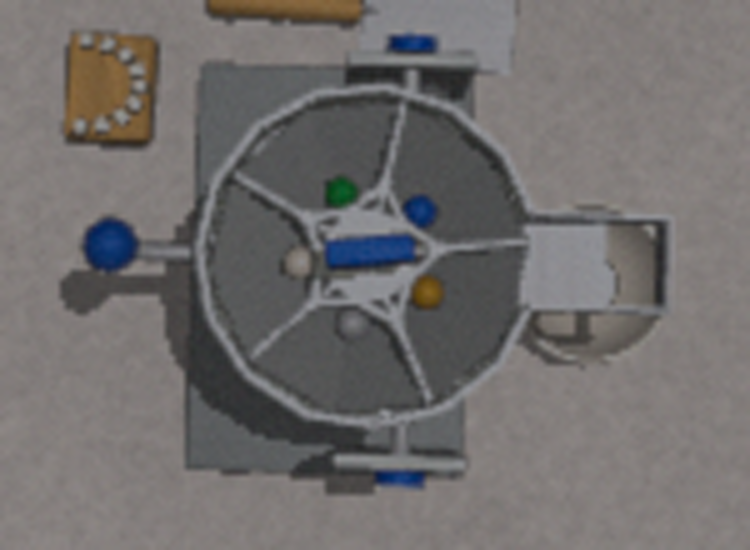

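Run:
```python
from h import *
import cv2
from scipy.optimize import least_squares
d=load("top0");sc=load("scene0")
im=np.ascontiguousarray(d["frame"][:,:,::-1]);hsv=cv2.cvtColor(im,cv2.COLOR_BGR2HSV)
h=onz(d,281.48,223.63,0.187);k=onz(d,333.55,224.74,0.219)
a=onz(d,342,183.08,0.150);b=onz(d,339.5,270,0.150)
print("handle",h,"knob",k,"caps",a,b)
m=cv2.inRange(hsv,(100,120,40),(125,255,255))[218:232,320:348]
cn=np.argwhere(m)[:,::-1]+[320,218]
P=np.array([onz(d,u,v,0.219)[:2] for u,v in cn]);e,v=np.linalg.eigh(np.cov(P.T));v=v[:,1]
print("bar extent",np.ptp(P@v),"ang",np.degrees(np.arctan2(v[1],v[0])), "rect centre", P.mean(0))
px={"gold":(260+428/5,175+291/5),"blue":(260+420/5,175+211/5),"green":(260+341/5,175+191/5),"white":(260+298/5,175+262/5),"silver":(260+352/5,175+323/5)}
B={n:onz(d,u-.5,v-.5,0.158)[:2] for n,(u,v) in px.items()}
c=np.mean(list(B.values()),0);print("bead centroid",c)
for n,p in B.items(): print(n,p,np.linalg.norm(p-c),np.degrees(np.arctan2(*(p-c)[::-1])))
print("spout dir (handle->knob)",np.degrees(np.arctan2(*(k-h)[1::-1])), "caps perp",np.degrees(np.arctan2(*(b-a)[1::-1]))+90)
print("scene proj knob,handle",proj(sc,np.r_[k[:2],.213]),proj(sc,np.r_[h[:2],.185]))
z=sc["frame"][140:240,240:420,::-1];cv2.imwrite("pics/scz.png",cv2.resize(z,None,fx=4,fy=4,interpolation=cv2.INTER_CUBIC))
```

```text
handle [0.5239086  0.13299005 0.187     ] knob [0.51977802 0.00279517 0.219     ] caps [ 0.63237395 -0.01997485  0.15      ] [ 0.40734386 -0.01363406  0.15      ]
bar extent 0.055008681512219826 ang 103.71019820266378 rect centre [0.5210135  0.00077854]
bead centroid [0.52088765 0.00322009]
gold [ 0.50274976 -0.02772064] 0.03586518771479487 -120.37942759231748
blue [ 0.54390711 -0.02361164] 0.035353030442129 -49.37307239488999
green [0.55411172 0.01709647] 0.03600545623906924 22.66836703714667
white [0.5174389  0.03908408] 0.036029434289447174 95.49278379460814
silver [0.48623077 0.01125216] 0.03557546861319941 166.95150360770438
spout dir (handle->knob) -91.81716567106088 caps perp 268.38597315980144
scene proj knob,handle [326.54243338 160.6061789 ] [378.95981336 182.92596113]
```

View pics/scz.png

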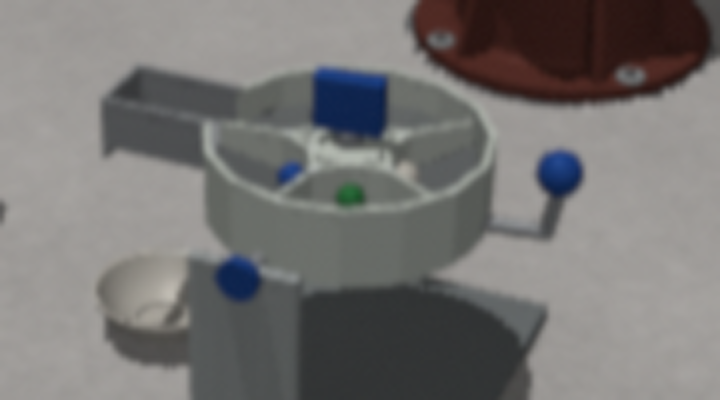

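Run:
```python
from h import *
import cv2
d=load("top0")
hsv=cv2.cvtColor(np.ascontiguousarray(d["frame"][:,:,::-1]),cv2.COLOR_BGR2HSV)
m=cv2.inRange(hsv,(100,120,40),(125,255,255))
n,l,s,c=cv2.connectedComponentsWithStats(m);i=l[225,333];cn=np.argwhere(l==i)[:,::-1]
P=np.array([onz(d,u,v,0.219)[:2] for u,v in cn]);e,v=np.linalg.eigh(np.cov(P.T));w=v[:,1]
print(np.ptp(P@w),np.ptp(P@v[:,0]),np.degrees(np.arctan2(w[1],w[0])),P.mean(0))
from cell import env
R=env.get_state()["eef_rot"];print("tool y ang",np.degrees(np.arctan2(R[1,1],R[0,1])),"x ang",np.degrees(np.arctan2(R[1,0],R[0,0])))
print("shift to (0.52,.003,.28) in tool mm",R.T@(np.array([.5205,.003,.28])-env.get_state()["eef_pos"])*1000)
```

```text
0.0421740443268275 0.012799268409204423 95.1723815365377 [0.5197744  0.00279809]
tool y ang 64.91741534603034 x ang 154.91739827074684
shift to (0.52,.003,.28) in tool mm [-470.19362803 -376.37850484  -49.0750415 ]
```

Emit:
{"name": "apply_moves", "arguments": {"motion": [{"tx":-20,"ty":-16,"tz":-10},{"tx":-30,"ty":-24,"tz":-10},{"tx":-30,"ty":-24,"tz":-10},{"tx":-30,"ty":-24,"tz":-10},{"tx":-30,"ty":-24,"tz":-9}]}}

```text
$.motion[0]: bad value
```

Emit:
{"name": "apply_moves", "arguments": {"motion": [{"tx":-30,"ty":-24},{"tx":-30,"ty":-24},{"tx":-30,"ty":-24},{"tx":-30,"ty":-24},{"tx":-30,"ty":-24}]}}

```text
$.motion[0]: bad value
```

Emit:
{"name": "apply_moves", "arguments": {"motion": [{"tx":-30,"ty":-24},{"tx":-30,"ty":-24},{"tx":-30,"ty":-24},{"tx":-30,"ty":-24},{"tx":-30,"ty":-24}]}}

```text
$.motion[0]: bad value
```

Emit:
{"name": "apply_moves", "arguments": {"motion": [{"rz":0.115},{"rz":0.115},{"rz":0.115},{"rz":0.115},{"rz":0.115}]}}

```text
$.motion[0]: bad value
```

Emit:
{"name": "apply_moves", "arguments": {"motion": [{"rz":0.115},{"rz":0.115},{"rz":0.115},{"rz":0.12},{}]}}

```text
$.motion[0]: bad value
```

Run:
```python
from h import *
from cell import env
import cv2
s=env.get_state();R=s["eef_rot"];p=s["eef_pos"];print(s["time"],p,R.round(4),s["q"])
print("x ang",np.degrees(np.arctan2(R[1,0],R[0,0])))
print("to go mm",R.T@(np.array([.5203,.003,.28])-p)*1000)
d=env.snapshot("wrist");cv2.imwrite("pics/w1.png",d["frame"][:,:,::-1]);np.savez("w1.npz",R=R,p=p,**d);print(d["tool_from_camera"])
```

```text
0.1 [0.25416685 0.54316431 0.23060003] [[-9.057e-01  4.239e-01 -7.000e-04]
 [ 4.239e-01  9.057e-01 -1.000e-03]
 [ 3.000e-04 -1.200e-03 -1.000e+00]] [ 5.24428363e+01  5.99420629e+00  5.53045419e+00  8.96053409e+01
 -4.54173978e-04  7.75254298e+01]
x ang 154.91739827074684
to go mm [-470.01248852 -376.46328961  -49.07489574]
[[-1.35224877e-03  9.59552234e-01  2.81527409e-01  7.06472447e-02]
 [ 9.99998789e-01  1.08075949e-03  1.11961372e-03 -1.91288873e-04]
 [ 7.70064425e-04  2.81528582e-01 -9.59552533e-01 -1.41698426e-01]
 [ 0.00000000e+00  0.00000000e+00  0.00000000e+00  1.00000000e+00]]
```

View pics/w1.png

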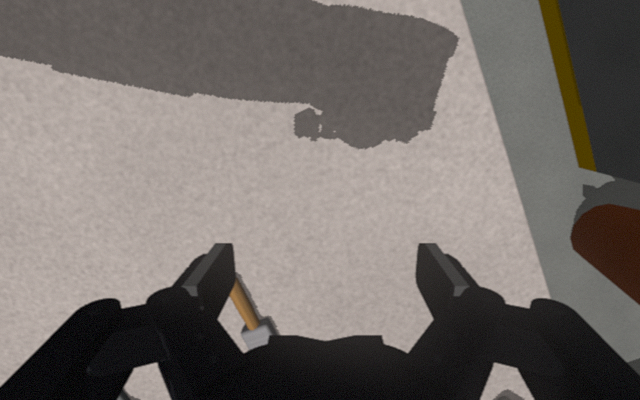

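The rows were refused and nothing moved; every row probably needs all its keys.

Emit:
{"name": "apply_moves", "arguments": {"motion": [{"rx":0,"ry":0,"rz":0,"tx":-20,"ty":-16,"tz":-10,"jaw":1},{"rx":0,"ry":0,"rz":0,"tx":-30,"ty":-24,"tz":-10,"jaw":1},{"rx":0,"ry":0,"rz":0,"tx":-30,"ty":-24,"tz":-10,"jaw":1},{"rx":0,"ry":0,"rz":0,"tx":-30,"ty":-24,"tz":-10,"jaw":1},{"rx":0,"ry":0,"rz":0,"tx":-30,"ty":-24,"tz":-9,"jaw":1}]}}

```text
time: 0.57
eef_pos: [0.3339, 0.3811, 0.2807]
eef_rot: [[-0.906, 0.423, 0.0], [0.423, 0.906, 0.0], [-0.0, 0.0, -1.0]]
contact_force: [-0.4, -1.0, -0.8]
gripper_width: 0.995
```

Emit:
{"name": "apply_moves", "arguments": {"motion": [{"rx":0,"ry":0,"rz":0,"tx":-30,"ty":-24,"tz":0,"jaw":1},{"rx":0,"ry":0,"rz":0,"tx":-30,"ty":-24,"tz":0,"jaw":1},{"rx":0,"ry":0,"rz":0,"tx":-30,"ty":-24,"tz":0,"jaw":1},{"rx":0,"ry":0,"rz":0,"tx":-30,"ty":-24,"tz":0,"jaw":1},{"rx":0,"ry":0,"rz":0,"tx":-30,"ty":-24,"tz":0,"jaw":1}]}}

```text
time: 0.98
eef_pos: [0.419, 0.2086, 0.2803]
eef_rot: [[-0.906, 0.424, 0.0], [0.424, 0.906, 0.0], [-0.0, 0.0, -1.0]]
contact_force: [0.3, 0.1, -0.2]
gripper_width: 1.0
```

Emit:
{"name": "apply_moves", "arguments": {"motion": [{"rx":0,"ry":0,"rz":0,"tx":-30,"ty":-24,"tz":0,"jaw":1},{"rx":0,"ry":0,"rz":0,"tx":-30,"ty":-24,"tz":0,"jaw":1},{"rx":0,"ry":0,"rz":0,"tx":-30,"ty":-24,"tz":0,"jaw":1},{"rx":0,"ry":0,"rz":0,"tx":-30,"ty":-24,"tz":0,"jaw":1},{"rx":0,"ry":0,"rz":0,"tx":-30,"ty":-24,"tz":0,"jaw":1}]}}

```text
time: 1.4
eef_pos: [0.504, 0.0362, 0.2802]
eef_rot: [[-0.906, 0.424, 0.0], [0.424, 0.906, 0.0], [-0.0, 0.0, -1.0]]
contact_force: [0.3, -0.3, 0.4]
gripper_width: 1.002
```

Emit:
{"name": "apply_moves", "arguments": {"motion": [{"rx":0,"ry":0,"rz":0.115,"tx":0,"ty":0,"tz":0,"jaw":1},{"rx":0,"ry":0,"rz":0.115,"tx":0,"ty":0,"tz":0,"jaw":1},{"rx":0,"ry":0,"rz":0.115,"tx":0,"ty":0,"tz":0,"jaw":1},{"rx":0,"ry":0,"rz":0.115,"tx":0,"ty":0,"tz":0,"jaw":1},{"rx":0,"ry":0,"rz":0.115,"tx":0,"ty":0,"tz":0,"jaw":1}]}}

```text
time: 1.82
eef_pos: [0.5035, 0.0379, 0.28]
eef_rot: [[-0.524, 0.852, -0.0], [0.852, 0.524, 0.0], [0.0, -0.0, -1.0]]
contact_force: [0.6, -0.9, 0.9]
gripper_width: 0.998
```

Emit:
{"name": "apply_moves", "arguments": {"motion": [{"rx":0,"ry":0,"rz":0.115,"tx":0,"ty":0,"tz":0,"jaw":1},{"rx":0,"ry":0,"rz":0.115,"tx":0,"ty":0,"tz":0,"jaw":1},{"rx":0,"ry":0,"rz":0.115,"tx":0,"ty":0,"tz":0,"jaw":1},{"rx":0,"ry":0,"rz":0.12,"tx":0,"ty":0,"tz":0,"jaw":1},{"rx":0,"ry":0,"rz":0,"tx":0,"ty":0,"tz":0,"jaw":1}]}}

```text
time: 2.23
eef_pos: [0.5035, 0.0381, 0.2801]
eef_rot: [[-0.087, 0.996, -0.0], [0.996, 0.087, 0.0], [0.0, -0.0, -1.0]]
contact_force: [0.4, 0.1, -0.8]
gripper_width: 1.002
```

Run:
```python
from h import *
from cell import env
import cv2
s=env.get_state();R=s["eef_rot"];p=s["eef_pos"];print(s["time"],p,R.round(4),s["q"])
print("x ang",np.degrees(np.arctan2(R[1,0],R[0,0])))
print("to go mm",R.T@(np.array([.5203,.003,.28])-p)*1000)
d=env.snapshot("wrist");cv2.imwrite("pics/w2.png",d["frame"][:,:,::-1]);np.savez("w2.npz",R=R,p=p,**d)
```

```text
2.2333 [0.50353618 0.03810755 0.28008112] [[-8.730e-02  9.962e-01 -4.000e-04]
 [ 9.962e-01  8.730e-02  1.000e-04]
 [ 2.000e-04 -3.000e-04 -1.000e+00]] [-1.05457277e+01 -9.59879849e+00 -4.58888874e+00  9.50312810e+01
  4.00007702e-03  7.44461129e+01]
x ang 95.00815704343731
to go mm [-36.43697227  13.63503796   0.07037591]
```

View pics/w2.png

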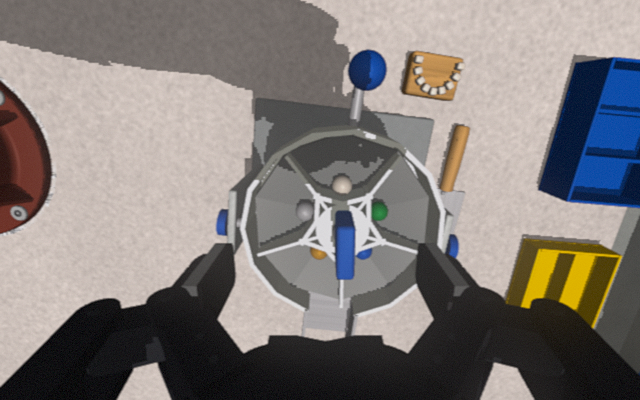

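The wrist view shows the knob bar at about (344,245), the gold bead at (319,252), the handle at (367,70) and the spout at the bottom near (328,315). Next I'll compare positions with the top view.

```bash
cat >> h.py <<'E'
def wray(d,u,v,z):
    f,cx,cy=K(d);T=d["tool_from_camera"];W=np.eye(4);W[:3,:3]=d["R"];W[:3,3]=d["p"];M=W@T
    o=M[:3,3];r=M[:3,:3]@np.array([(u-cx)/f,-(v-cy)/f,-1]);return o+r*(z-o[2])/r[2]
E
python3 - <<'E'
from h import *
import cv2
d=load("w2");print([k for k in d])
hsv=cv2.cvtColor(np.ascontiguousarray(d["frame"][:,:,::-1]),cv2.COLOR_BGR2HSV)
m=cv2.inRange(hsv,(100,120,40),(125,255,255))
n,l,s,c=cv2.connectedComponentsWithStats(m)
for i in range(1,n):
    if s[i,4]>30 and c[i,0]<500: print(s[i],c[i],{z:wray(d,*c[i],z).round(4)[:2] for z in(.15,.185,.22)})
cv2.imwrite("pics/w2z.png",cv2.resize(d["frame"][160:320,240:450,::-1],None,fx=3.5,fy=3.5,interpolation=cv2.INTER_CUBIC))
E
```

```text
['R', 'p', 'frame', 'range_z', 'fov_y', 'cx', 'cy', 'tool_from_camera']
[ 349   50   37   40 1129] [367.06997343  69.71124889] {0.15: array([0.5303, 0.1366]), 0.185: array([0.5261, 0.133 ]), 0.22: array([0.522 , 0.1294])}
[217 212  10  23 171] [221.2748538 223.1871345] {0.15: array([ 0.4091, -0.0106]), 0.185: array([0.4205, 0.0048]), 0.22: array([0.432 , 0.0201])}
[336 224  19  55 930] [344.72580645 251.59354839] {0.15: array([ 0.5291, -0.0302]), 0.185: array([ 0.5252, -0.0123]), 0.22: array([0.5212, 0.0056])}
[449 236   9  22 154] [453.08441558 246.58441558] {0.15: array([ 0.6336, -0.0157]), 0.185: array([6.161e-01, 3.000e-04]), 0.22: array([0.5987, 0.0164])}
[357 249  15  10  96] [364.23958333 253.86458333] {0.15: array([ 0.5485, -0.031 ]), 0.185: array([ 0.542, -0.013]), 0.22: array([0.5355, 0.005 ])}
```

View pics/w2z.png

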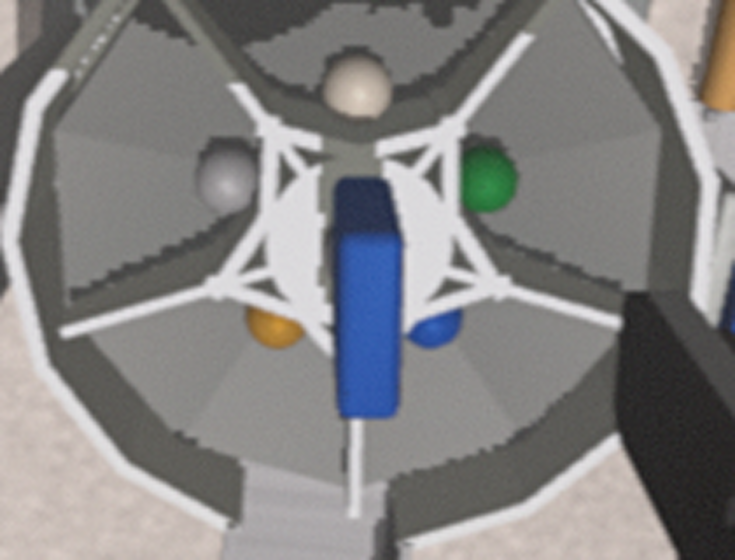

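Emit:
{"name": "apply_moves", "arguments": {"motion": [{"rx":0,"ry":0,"rz":0,"tx":-18,"ty":7,"tz":0,"jaw":1},{"rx":0,"ry":0,"rz":0,"tx":-18,"ty":7,"tz":0,"jaw":1},{"rx":0,"ry":0,"rz":0,"tx":0,"ty":0,"tz":25,"jaw":1},{"rx":0,"ry":0,"rz":0,"tx":0,"ty":0,"tz":25,"jaw":1},{"rx":0,"ry":0,"rz":0,"tx":0,"ty":0,"tz":0,"jaw":1}]}}

```text
time: 2.7
eef_pos: [0.519, 0.0038, 0.2254]
eef_rot: [[-0.097, 0.995, -0.006], [0.995, 0.097, 0.002], [0.002, -0.006, -1.0]]
contact_force: [-0.7, 1.1, -0.1]
gripper_width: 1.0
```

Emit:
{"name": "apply_moves", "arguments": {"motion": [{"rx":0,"ry":0,"rz":0,"tx":0,"ty":0,"tz":15,"jaw":1},{"rx":0,"ry":0,"rz":0,"tx":0,"ty":0,"tz":15,"jaw":1},{"rx":0,"ry":0,"rz":0,"tx":0,"ty":0,"tz":11,"jaw":1},{"rx":0,"ry":0,"rz":0,"tx":0,"ty":0,"tz":0,"jaw":1}]}}

```text
time: 3.03
eef_pos: [0.52, 0.0039, 0.1878]
eef_rot: [[-0.095, 0.995, -0.003], [0.995, 0.095, 0.001], [0.001, -0.002, -1.0]]
contact_force: [0.2, -0.4, -1.2]
gripper_width: 0.996
```

Run:
```python
from h import *
from cell import env
import cv2
s=env.get_state();R=s["eef_rot"];p=s["eef_pos"];print(s["time"],p,s["contact_force"])
for n in ("wrist","scene"):
  d=env.snapshot(n);f=d["frame"][:,:,::-1]
  if n=="scene": f=cv2.resize(f[100:250,240:420],None,fx=4,fy=4,interpolation=cv2.INTER_CUBIC)
  cv2.imwrite(f"pics/{n}3.png",f)
```

```text
3.0333 [0.52002813 0.00391178 0.18780318] [ 0.18680539 -0.39567611 -1.17955015]
```

View pics/wrist3.png

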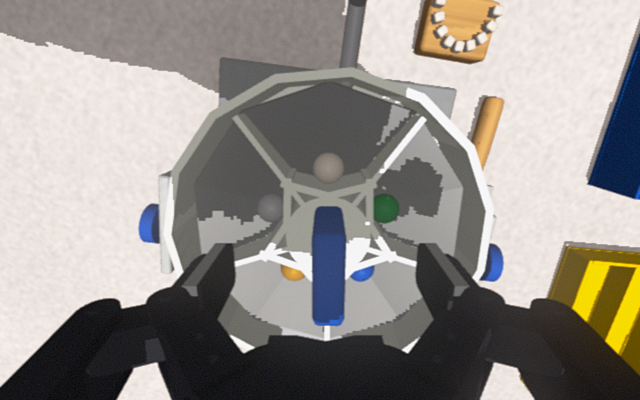

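View pics/scene3.png

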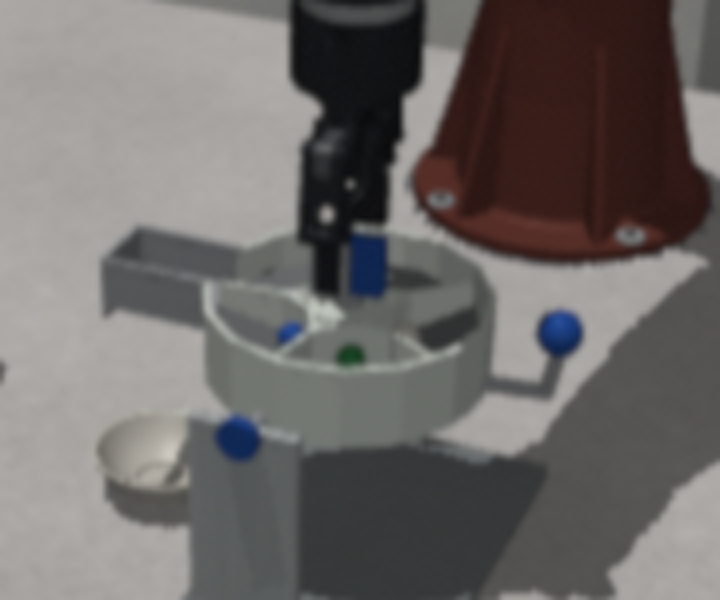

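The knob sits midway between the fingers (knob at column 328, pads centred on 326). I'll close on it now.

Emit:
{"name": "apply_moves", "arguments": {"grip_force": 30, "motion": [{"rx":0,"ry":0,"rz":0,"tx":0,"ty":0,"tz":0,"jaw":0.5},{"rx":0,"ry":0,"rz":0,"tx":0,"ty":0,"tz":0,"jaw":0.3},{"rx":0,"ry":0,"rz":0,"tx":0,"ty":0,"tz":0,"jaw":0},{"rx":0,"ry":0,"rz":0,"tx":0,"ty":0,"tz":0,"jaw":0},{"rx":0,"ry":0,"rz":0,"tx":0,"ty":0,"tz":0,"jaw":0}]}}

```text
time: 3.55
eef_pos: [0.5211, 0.0035, 0.1896]
eef_rot: [[-0.093, 0.996, 0.0], [0.996, 0.093, -0.0], [-0.0, 0.0, -1.0]]
contact_force: [-0.1, 0.4, -0.3]
gripper_width: 0.299
```

Emit:
{"name": "apply_moves", "arguments": {"motion": [{"rx":0,"ry":0,"rz":0,"tx":0,"ty":0,"tz":0,"jaw":0},{"rx":0,"ry":0,"rz":0,"tx":0,"ty":0,"tz":0,"jaw":0},{"rx":0,"ry":0,"rz":0,"tx":0,"ty":0,"tz":0,"jaw":0}]}}

```text
time: 3.8
eef_pos: [0.5214, 0.0036, 0.1896]
eef_rot: [[-0.093, 0.996, 0.001], [0.996, 0.093, 0.0], [-0.0, 0.001, -1.0]]
contact_force: [2.9, 0.5, 1.2]
gripper_width: 0.16
```

Emit:
{"name": "apply_moves", "arguments": {"motion": [{"rx":0,"ry":0,"rz":-0.05,"tx":0,"ty":0,"tz":0,"jaw":0},{"rx":0,"ry":0,"rz":-0.07,"tx":0,"ty":0,"tz":0,"jaw":0},{"rx":0,"ry":0,"rz":-0.08,"tx":0,"ty":0,"tz":0,"jaw":0},{"rx":0,"ry":0,"rz":-0.08,"tx":0,"ty":0,"tz":0,"jaw":0},{"rx":0,"ry":0,"rz":-0.08,"tx":0,"ty":0,"tz":0,"jaw":0}]}}

```text
time: 4.22
eef_pos: [0.5214, 0.0035, 0.1896]
eef_rot: [[-0.441, 0.897, 0.001], [0.897, 0.441, 0.0], [-0.0, 0.001, -1.0]]
contact_force: [3.2, 0.5, 0.8]
gripper_width: 0.159
```

Emit:
{"name": "apply_moves", "arguments": {"motion": [{"rx":0,"ry":0,"rz":-0.08,"tx":0,"ty":0,"tz":0,"jaw":0},{"rx":0,"ry":0,"rz":-0.07,"tx":0,"ty":0,"tz":0,"jaw":0},{"rx":0,"ry":0,"rz":0,"tx":0,"ty":0,"tz":0,"jaw":0},{"rx":0,"ry":0,"rz":0,"tx":0,"ty":0,"tz":0,"jaw":0}]}}

```text
time: 4.55
eef_pos: [0.5214, 0.0035, 0.1896]
eef_rot: [[-0.565, 0.825, 0.001], [0.825, 0.565, 0.0], [-0.001, 0.001, -1.0]]
contact_force: [4.4, 0.3, 2.3]
gripper_width: 0.158
```

Emit:
{"name": "apply_moves", "arguments": {"motion": [{"rx":0,"ry":0,"rz":0,"tx":0,"ty":0,"tz":0,"jaw":0.5},{"rx":0,"ry":0,"rz":0,"tx":0,"ty":0,"tz":0,"jaw":1},{"rx":0,"ry":0,"rz":0,"tx":0,"ty":0,"tz":0,"jaw":1},{"rx":0,"ry":0,"rz":0,"tx":0,"ty":0,"tz":0,"jaw":1},{"rx":0,"ry":0,"rz":0,"tx":0,"ty":0,"tz":0,"jaw":1}]}}

```text
time: 4.97
eef_pos: [0.5207, 0.0036, 0.1891]
eef_rot: [[-0.567, 0.824, -0.0], [0.824, 0.567, 0.0], [0.0, -0.0, -1.0]]
contact_force: [-0.0, 1.0, -0.5]
gripper_width: 0.856
```

Emit:
{"name": "apply_moves", "arguments": {"motion": [{"rx":0,"ry":0,"rz":0,"tx":0,"ty":0,"tz":-15,"jaw":1},{"rx":0,"ry":0,"rz":0,"tx":0,"ty":0,"tz":-25,"jaw":1},{"rx":0,"ry":0,"rz":0,"tx":0,"ty":0,"tz":-30,"jaw":1},{"rx":0,"ry":0,"rz":0,"tx":0,"ty":0,"tz":-20,"jaw":1},{"rx":0,"ry":0,"rz":0,"tx":0,"ty":0,"tz":0,"jaw":1}]}}

```text
time: 5.38
eef_pos: [0.5223, 0.0032, 0.284]
eef_rot: [[-0.567, 0.824, 0.006], [0.824, 0.567, -0.001], [-0.005, 0.004, -1.0]]
contact_force: [0.5, 0.2, 0.3]
gripper_width: 1.001
```

Run:
```python
from h import *
from cell import env
import cv2
s=env.get_state();R=s["eef_rot"];p=s["eef_pos"];print(s["time"],p,s["contact_force"],s["q"])
print("x ang",np.degrees(np.arctan2(R[1,0],R[0,0])))
d=env.snapshot("wrist");cv2.imwrite("pics/w4.png",d["frame"][:,:,::-1]);np.savez("w4.npz",R=R,p=p,**d)
```

```text
5.3833 [0.52226527 0.00316799 0.28398219] [0.52230096 0.18773614 0.30936303] [-1.40198509e+01 -6.96812822e+00 -1.78313365e+00  9.48359564e+01
 -6.45076460e-04  4.14496196e+01]
x ang 124.53000030057255
```

View pics/w4.png

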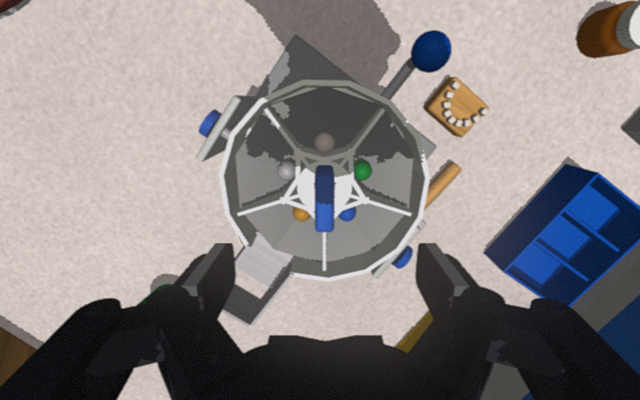

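Run:
```python
from h import *
import cv2
d=load("w4")
hsv=cv2.cvtColor(np.ascontiguousarray(d["frame"][:,:,::-1]),cv2.COLOR_BGR2HSV)
def bl(lo,hi,z,nm):
    n,l,s,c=cv2.connectedComponentsWithStats(cv2.inRange(hsv,lo,hi))
    for i in range(1,n):
        if s[i,4]>30 and 180<c[i,0]<460 and c[i,1]<290: print(nm,s[i],c[i].round(1),wray(d,*c[i],z).round(4)[:2])
bl((100,120,40),(125,255,255),.185,"blue.185");bl((100,120,40),(125,255,255),.158,"blue.158");bl((50,100,30),(85,255,255),.158,"green");bl((8,110,60),(30,255,255),.158,"gold")
B={n:wray(d,u,v,.158)[:2] for n,(u,v) in {"white":(325,142.5),"silver":(287,170),"green":(363,171)}.items()}
print(B)
for n,off in(("white",144),("silver",72),("green",-144)):
    pass
c=np.array([.5212,.0034])
for n,p in B.items(): print(n,np.linalg.norm(p-c),np.degrees(np.arctan2(*(p-c)[::-1])))
```

```text
blue.185 [ 412   31   39   41 1207] [430.8  50.9] [0.5259 0.1329]
blue.185 [200 111  20  25 230] [208.3 122.8] [ 0.4182 -0.0022]
blue.185 [ 316  166   17   66 1033] [324.  200.4] [ 0.5265 -0.0038]
blue.185 [339 208  16  13 148] [347.5 214.3] [ 0.5496 -0.0028]
blue.185 [394 247  17  21 158] [403.8 258.4] [ 0.6142 -0.0084]
blue.158 [ 412   31   39   41 1207] [430.8  50.9] [0.5309 0.1409]
blue.158 [200 111  20  25 230] [208.3 122.8] [ 0.4111 -0.0094]
blue.158 [ 316  166   17   66 1033] [324.  200.4] [ 0.5315 -0.0112]
blue.158 [339 208  16  13 148] [347.5 214.3] [ 0.5572 -0.0101]
blue.158 [394 247  17  21 158] [403.8 258.4] [ 0.6291 -0.0163]
green [354 161  17  19 257] [362.  170.1] [0.5434 0.0313]
gold [ 425   78   63   59 1520] [454.9 105.5] [0.5748 0.12  ]
gold [426 163  34  44 535] [441.8 181.5] [0.609  0.0635]
gold [293 208  17  13 151] [300.4 214.3] [ 0.5211 -0.0348]
{'white': array([0.50239779, 0.0328979 ]), 'silver': array([ 0.48831002, -0.00628775]), 'green': array([0.54461569, 0.03117993])}
white 0.0349806964382261 122.51378072422172
silver 0.034287075200170325 -163.58765263467612
green 0.03633206535787706 49.872483659924946
```

Emit:
{"name": "apply_moves", "arguments": {"motion": [{"rx":0,"ry":0,"rz":0.11,"tx":0,"ty":0,"tz":0,"jaw":1},{"rx":0,"ry":0,"rz":0.11,"tx":0,"ty":0,"tz":0,"jaw":1},{"rx":0,"ry":0,"rz":0.11,"tx":0,"ty":0,"tz":0,"jaw":1},{"rx":0,"ry":0,"rz":0.11,"tx":0,"ty":0,"tz":0,"jaw":1},{"rx":0,"ry":0,"rz":0.11,"tx":0,"ty":0,"tz":0,"jaw":1}]}}

```text
time: 5.85
eef_pos: [0.5205, 0.0036, 0.2779]
eef_rot: [[-0.047, 0.999, -0.002], [0.999, 0.047, 0.0], [0.001, -0.002, -1.0]]
contact_force: [0.4, 0.8, -0.4]
gripper_width: 0.997
```

Emit:
{"name": "apply_moves", "arguments": {"motion": [{"rx":0,"ry":0,"rz":0.082,"tx":0,"ty":0,"tz":0,"jaw":1},{"rx":0,"ry":0,"rz":0,"tx":30,"ty":0,"tz":0,"jaw":1},{"rx":0,"ry":0,"rz":0,"tx":35,"ty":0,"tz":0,"jaw":1},{"rx":0,"ry":0,"rz":0,"tx":35,"ty":0,"tz":0,"jaw":1},{"rx":0,"ry":0,"rz":0,"tx":30,"ty":0,"tz":0,"jaw":1}]}}

```text
time: 6.27
eef_pos: [0.5241, 0.1352, 0.278]
eef_rot: [[0.029, 1.0, -0.001], [1.0, -0.029, 0.0], [0.0, -0.002, -1.0]]
contact_force: [-0.0, 0.2, 0.4]
gripper_width: 0.997
```

Emit:
{"name": "apply_moves", "arguments": {"motion": [{"rx":0,"ry":0,"rz":0,"tx":0,"ty":0,"tz":25,"jaw":1},{"rx":0,"ry":0,"rz":0,"tx":0,"ty":0,"tz":20,"jaw":1},{"rx":0,"ry":0,"rz":0,"tx":0,"ty":0,"tz":0,"jaw":1},{"rx":0,"ry":0,"rz":0,"tx":0,"ty":0,"tz":0,"jaw":1}]}}

```text
time: 6.6
eef_pos: [0.5236, 0.1335, 0.2328]
eef_rot: [[0.029, 1.0, -0.003], [1.0, -0.029, 0.0], [-0.0, -0.003, -1.0]]
contact_force: [-0.2, 0.4, 0.8]
gripper_width: 0.997
```

Run:
```python
from h import *
from cell import env
import cv2
s=env.get_state();R=s["eef_rot"];p=s["eef_pos"];print(s["time"],p,s["contact_force"],s["q"])
print("x ang",np.degrees(np.arctan2(R[1,0],R[0,0])))
print("to go",R.T@(np.array([.525,.133,.168])-p)*1000)
d=env.snapshot("wrist");cv2.imwrite("pics/w5.png",d["frame"][:,:,::-1]);np.savez("w5.npz",R=R,p=p,**d);d=load("w5")
hsv=cv2.cvtColor(np.ascontiguousarray(d["frame"][:,:,::-1]),cv2.COLOR_BGR2HSV)
n,l,st,c=cv2.connectedComponentsWithStats(cv2.inRange(hsv,(100,120,40),(125,255,255)))
for i in range(1,n):
    if st[i,4]>200: print(st[i],c[i],wray(d,*c[i],.187))
```

```text
6.6 [0.52355082 0.1335213  0.23276209] [-0.17190619  0.39706816  0.83093495] [ 4.26417908e-01 -4.20858403e+00 -4.54482934e+00  8.98566808e+01
  3.99856440e-03  9.20896446e+01]
x ang 88.33677164304717
to go [-0.47558479  1.68178046 64.75682179]
[  546   111    94   152 12085] [599.11808026 187.32701696] [0.6974353  0.14707174 0.187     ]
[ 308  195   41   40 1279] [328.18217357 215.12587959] [0.52602841 0.13330493 0.187     ]
```

View pics/w5.png

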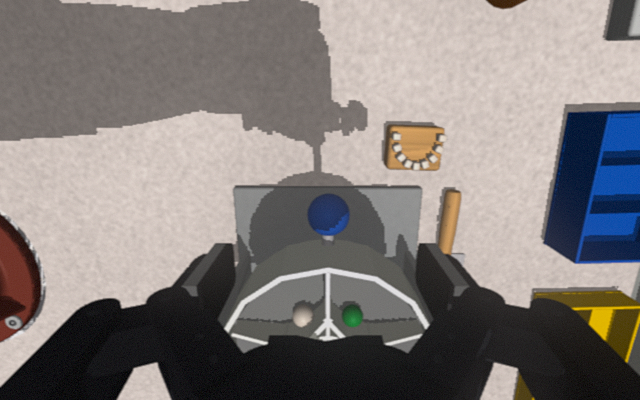

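Emit:
{"name": "apply_moves", "arguments": {"motion": [{"rx":0,"ry":0,"rz":0,"tx":0,"ty":1.8,"tz":20,"jaw":1},{"rx":0,"ry":0,"rz":0,"tx":0,"ty":0,"tz":20,"jaw":1},{"rx":0,"ry":0,"rz":0,"tx":0,"ty":0,"tz":15,"jaw":1},{"rx":0,"ry":0,"rz":0,"tx":0,"ty":0,"tz":9,"jaw":1},{"rx":0,"ry":0,"rz":0,"tx":0,"ty":0,"tz":0,"jaw":0.7}]}}

```text
time: 7.07
eef_pos: [0.5261, 0.1331, 0.1694]
eef_rot: [[0.03, 1.0, -0.001], [1.0, -0.03, 0.0], [0.0, -0.001, -1.0]]
contact_force: [-0.3, -1.5, 0.0]
gripper_width: 0.885
```

Emit:
{"name": "apply_moves", "arguments": {"grip_force": 25, "motion": [{"rx":0,"ry":0,"rz":0,"tx":0,"ty":0,"tz":0,"jaw":0.5},{"rx":0,"ry":0,"rz":0,"tx":0,"ty":0,"tz":0,"jaw":0.2},{"rx":0,"ry":0,"rz":0,"tx":0,"ty":0,"tz":0,"jaw":0},{"rx":0,"ry":0,"rz":0,"tx":0,"ty":0,"tz":0,"jaw":0},{"rx":0,"ry":0,"rz":0,"tx":0,"ty":0,"tz":0,"jaw":0}]}}

```text
time: 7.48
eef_pos: [0.5255, 0.1335, 0.1718]
eef_rot: [[0.029, 1.0, -0.001], [1.0, -0.029, -0.0], [-0.0, -0.001, -1.0]]
contact_force: [-9.7, -1.2, 10.9]
gripper_width: 0.307
```

Run:
```python
from h import *
from cell import env
import cv2
s=env.get_state();R=s["eef_rot"];p=s["eef_pos"];print(s["time"],p,s["contact_force"],s["gripper_width"])
for n in ("wrist","scene"):
  d=env.snapshot(n);f=d["frame"][:,:,::-1]
  if n=="scene": f=cv2.resize(f[100:250,240:420],None,fx=4,fy=4,interpolation=cv2.INTER_CUBIC)
  cv2.imwrite(f"pics/{n}6.png",f)
# path
x0,z0=-150,45
prev=(x0,z0)
for t in np.arange(0.05,.7501,.05):
    x=x0*np.cos(t)+z0*np.sin(t);z=-x0*np.sin(t)+z0*np.cos(t)
    print(round(t,2),round(x-x0,1),round(z-z0,1),"step",round(x-prev[0],1),round(z-prev[1],1));prev=(x,z)
```

```text
7.4833 [0.52549753 0.13351791 0.17177516] [-9.70487335 -1.17274975 10.91601401] 0.30685318355890484
0.05 2.4 7.4 step 2.4 7.4
0.1 5.2 14.8 step 2.8 7.3
0.15 8.4 21.9 step 3.2 7.2
0.2 11.9 28.9 step 3.5 7.0
0.25 15.8 35.7 step 3.9 6.8
0.3 20.0 42.3 step 4.2 6.6
0.35 24.5 48.7 step 4.5 6.4
0.4 29.4 54.9 step 4.8 6.2
0.45 34.5 60.8 step 5.1 5.9
0.5 39.9 66.4 step 5.4 5.6
0.55 45.6 71.8 step 5.7 5.4
0.6 51.6 76.8 step 6.0 5.1
0.65 57.8 81.6 step 6.2 4.8
0.7 64.3 86.1 step 6.4 4.4
0.75 70.9 90.2 step 6.7 4.1
```

View pics/scene6.png

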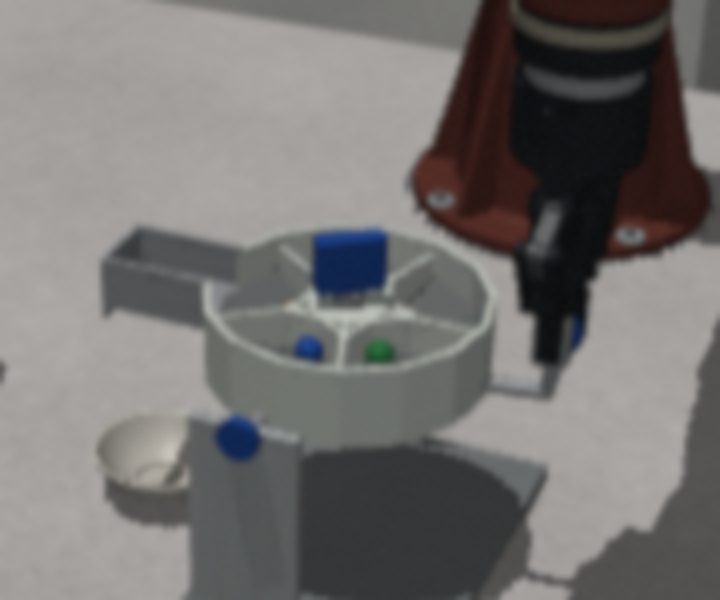

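View pics/wrist6.png

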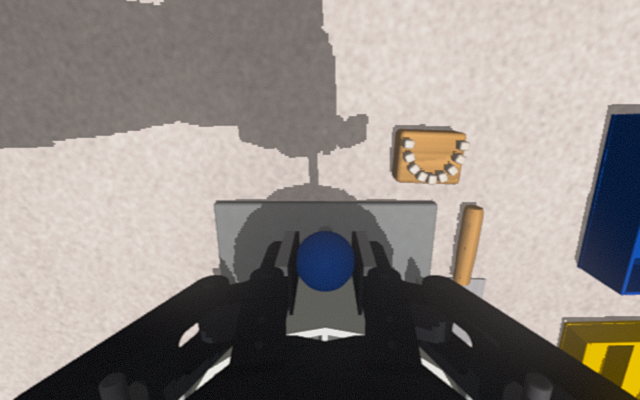

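Emit:
{"name": "apply_moves", "arguments": {"motion": [{"rx":0,"ry":0,"rz":0,"tx":0,"ty":0,"tz":0,"jaw":0},{"rx":0,"ry":0,"rz":0,"tx":0,"ty":0,"tz":0,"jaw":0}]}}

```text
time: 7.75
eef_pos: [0.5255, 0.1335, 0.1717]
eef_rot: [[0.029, 1.0, -0.001], [1.0, -0.029, -0.0], [-0.0, -0.001, -1.0]]
contact_force: [-9.5, -0.0, 10.4]
gripper_width: 0.306
```

Emit:
{"name": "apply_moves", "arguments": {"grip_force": 35, "motion": [{"rx":0,"ry":0,"rz":0,"tx":0,"ty":-2,"tz":0,"jaw":0},{"rx":0,"ry":0,"rz":0,"tx":-2.4,"ty":0,"tz":-7.4,"jaw":0},{"rx":0,"ry":0,"rz":0,"tx":-2.8,"ty":0,"tz":-7.3,"jaw":0},{"rx":0,"ry":0,"rz":0,"tx":0,"ty":0,"tz":0,"jaw":0},{"rx":0,"ry":0,"rz":0,"tx":0,"ty":0,"tz":0,"jaw":0}]}}

```text
time: 8.17
eef_pos: [0.5251, 0.1287, 0.1854]
eef_rot: [[0.029, 1.0, 0.002], [1.0, -0.029, 0.001], [0.001, 0.002, -1.0]]
contact_force: [5.7, 4.6, -2.6]
gripper_width: 0.3
```

Run:
```python
from cell import env
import cv2
s=env.get_state();print(s["time"],s["eef_pos"],s["contact_force"],s["gripper_width"])
f=env.snapshot("scene")["frame"][:,:,::-1];cv2.imwrite("pics/s7.png",cv2.resize(f[100:250,240:420],None,fx=4,fy=4,interpolation=cv2.INTER_CUBIC))
```

```text
8.1667 [0.52514248 0.12873077 0.18540834] [ 5.73386468  4.59344772 -2.63479884] 0.299968740042851
```

View pics/s7.png

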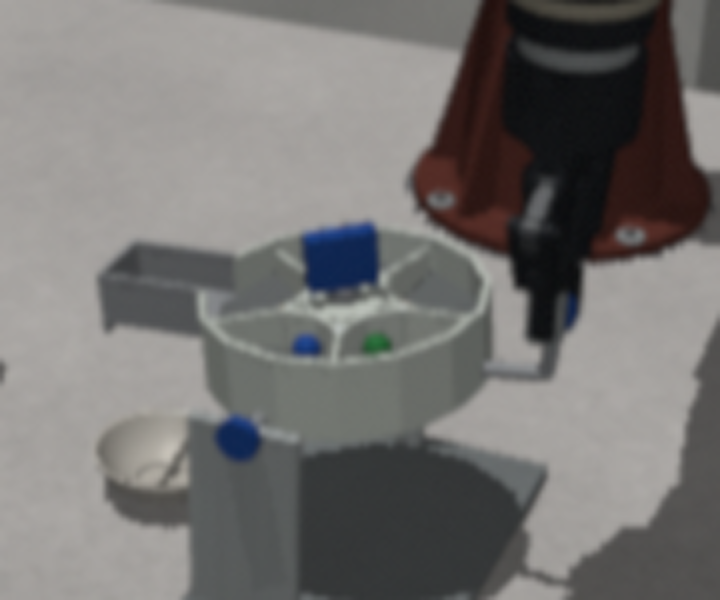

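The cradle follows the handle. On to the tipped stop.

Emit:
{"name": "apply_moves", "arguments": {"motion": [{"rx":0,"ry":0,"rz":0,"tx":-3.2,"ty":0.8,"tz":-7.2,"jaw":0},{"rx":0,"ry":0,"rz":0,"tx":-3.5,"ty":0,"tz":-7.0,"jaw":0},{"rx":0,"ry":0,"rz":0,"tx":-3.9,"ty":0,"tz":-6.8,"jaw":0},{"rx":0,"ry":0,"rz":0,"tx":-4.2,"ty":0,"tz":-6.6,"jaw":0},{"rx":0,"ry":0,"rz":0,"tx":-4.5,"ty":0,"tz":-6.4,"jaw":0}]}}

```text
time: 8.63
eef_pos: [0.5245, 0.1083, 0.2193]
eef_rot: [[0.029, 1.0, -0.0], [1.0, -0.029, -0.001], [-0.001, -0.0, -1.0]]
contact_force: [3.2, -2.0, -6.4]
gripper_width: 0.302
```

Emit:
{"name": "apply_moves", "arguments": {"motion": [{"rx":0,"ry":0,"rz":0,"tx":-4.8,"ty":0,"tz":-6.2,"jaw":0},{"rx":0,"ry":0,"rz":0,"tx":-5.1,"ty":0,"tz":-5.9,"jaw":0},{"rx":0,"ry":0,"rz":0,"tx":-5.4,"ty":0,"tz":-5.6,"jaw":0},{"rx":0,"ry":0,"rz":0,"tx":-5.7,"ty":0,"tz":-5.4,"jaw":0},{"rx":0,"ry":0,"rz":0,"tx":-6.0,"ty":0,"tz":-5.1,"jaw":0}]}}

```text
time: 9.05
eef_pos: [0.5237, 0.0814, 0.2481]
eef_rot: [[0.029, 1.0, 0.0], [1.0, -0.029, 0.0], [0.0, 0.0, -1.0]]
contact_force: [0.2, -1.4, -1.6]
gripper_width: 0.297
```

Emit:
{"name": "apply_moves", "arguments": {"motion": [{"rx":0,"ry":0,"rz":0,"tx":-6.2,"ty":0,"tz":-4.8,"jaw":0},{"rx":0,"ry":0,"rz":0,"tx":-6.4,"ty":0,"tz":-4.4,"jaw":0},{"rx":0,"ry":0,"rz":0,"tx":-6.7,"ty":0,"tz":-4.1,"jaw":0},{"rx":0,"ry":0,"rz":0,"tx":-2,"ty":0,"tz":-1,"jaw":0},{"rx":0,"ry":0,"rz":0,"tx":0,"ty":0,"tz":0,"jaw":0}]}}

```text
time: 9.47
eef_pos: [0.5232, 0.0601, 0.2624]
eef_rot: [[0.03, 1.0, 0.001], [1.0, -0.03, -0.0], [-0.0, 0.001, -1.0]]
contact_force: [-3.5, -0.6, 5.6]
gripper_width: 0.301
```

Run:
```python
from cell import env
import cv2,numpy as np
s=env.get_state();print(s["time"],s["eef_pos"],s["contact_force"],s["gripper_width"])
x=-150-(s["eef_pos"][1]-.133)*1000;
d=env.snapshot("scene");np.savez("s8.npz",**d);f=d["frame"][:,:,::-1];cv2.imwrite("pics/s8.png",cv2.resize(f[100:250,240:420],None,fx=4,fy=4,interpolation=cv2.INTER_CUBIC))
d=env.snapshot("top");np.savez("t8.npz",**d);f=d["frame"][:,:,::-1];cv2.imwrite("pics/t8.png",cv2.resize(f[175:285,260:410],None,fx=5,fy=5,interpolation=cv2.INTER_CUBIC))
```

```text
9.4667 [0.52317867 0.06009565 0.2623704 ] [-3.54862939 -0.59966139  5.59263231] 0.3006133539338371
```

View pics/s8.png

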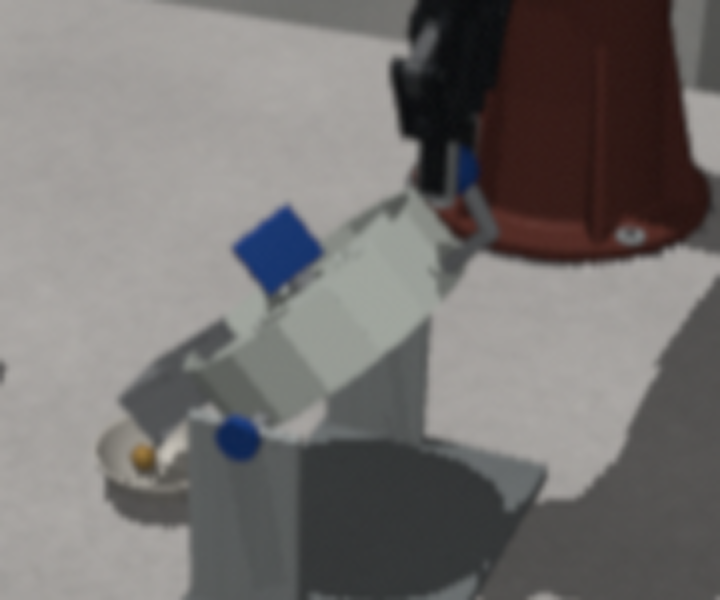

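View pics/t8.png

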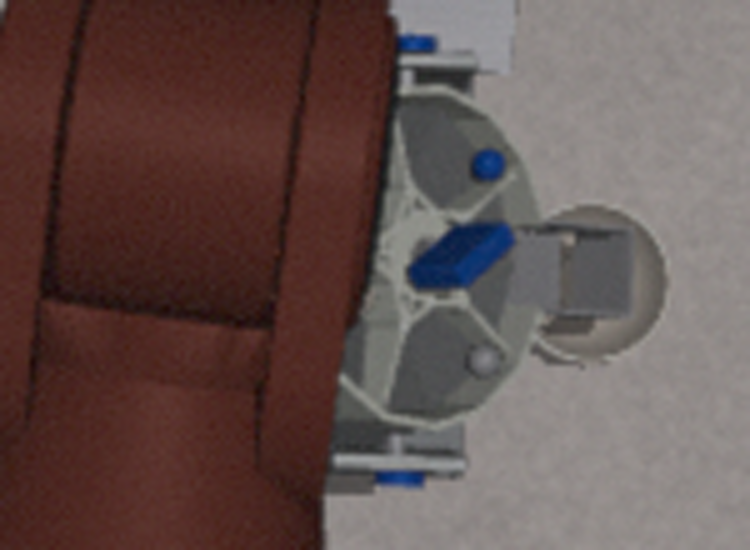

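The gold bead now shows in the dish at (142,457) in the scene zoom. The force reading suggests the cradle may not quite be on the stop, so I'll press on a little.

Emit:
{"name": "apply_moves", "arguments": {"motion": [{"rx":0,"ry":0,"rz":0,"tx":-2,"ty":-1,"tz":-1.2,"jaw":0},{"rx":0,"ry":0,"rz":0,"tx":-2,"ty":0,"tz":-1.2,"jaw":0},{"rx":0,"ry":0,"rz":0,"tx":0,"ty":0,"tz":0,"jaw":0},{"rx":0,"ry":0,"rz":0,"tx":0,"ty":0,"tz":0,"jaw":0}]}}

```text
time: 9.9
eef_pos: [0.5229, 0.0577, 0.2637]
eef_rot: [[0.028, 1.0, 0.002], [1.0, -0.028, 0.002], [0.002, 0.002, -1.0]]
contact_force: [5.3, 4.6, -1.0]
gripper_width: 0.3
```

Now the stop pushes back (+4.6 N) and the motion has stopped, so it is on the tipped stop. Bringing it back level.

Emit:
{"name": "apply_moves", "arguments": {"motion": [{"rx":0,"ry":0,"rz":0,"tx":6,"ty":0.9,"tz":3.4,"jaw":0},{"rx":0,"ry":0,"rz":0,"tx":6.7,"ty":0,"tz":4.1,"jaw":0},{"rx":0,"ry":0,"rz":0,"tx":6.4,"ty":0,"tz":4.4,"jaw":0},{"rx":0,"ry":0,"rz":0,"tx":6.2,"ty":0,"tz":4.8,"jaw":0},{"rx":0,"ry":0,"rz":0,"tx":6.0,"ty":0,"tz":5.1,"jaw":0}]}}

```text
time: 10.32
eef_pos: [0.5239, 0.0887, 0.2415]
eef_rot: [[0.029, 1.0, 0.0], [1.0, -0.029, -0.0], [-0.0, 0.0, -1.0]]
contact_force: [-0.0, -4.3, 0.5]
gripper_width: 0.299
```

Emit:
{"name": "apply_moves", "arguments": {"motion": [{"rx":0,"ry":0,"rz":0,"tx":5.7,"ty":0,"tz":5.4,"jaw":0},{"rx":0,"ry":0,"rz":0,"tx":5.4,"ty":0,"tz":5.6,"jaw":0},{"rx":0,"ry":0,"rz":0,"tx":5.1,"ty":0,"tz":5.9,"jaw":0},{"rx":0,"ry":0,"rz":0,"tx":4.8,"ty":0,"tz":6.2,"jaw":0},{"rx":0,"ry":0,"rz":0,"tx":4.5,"ty":0,"tz":6.4,"jaw":0}]}}

```text
time: 10.73
eef_pos: [0.5247, 0.1146, 0.212]
eef_rot: [[0.028, 1.0, 0.0], [1.0, -0.028, 0.001], [0.001, 0.0, -1.0]]
contact_force: [2.5, 3.1, 1.9]
gripper_width: 0.292
```

Emit:
{"name": "apply_moves", "arguments": {"motion": [{"rx":0,"ry":0,"rz":0,"tx":4.2,"ty":0,"tz":6.6,"jaw":0},{"rx":0,"ry":0,"rz":0,"tx":3.9,"ty":0,"tz":6.8,"jaw":0},{"rx":0,"ry":0,"rz":0,"tx":3.5,"ty":0,"tz":7.0,"jaw":0},{"rx":0,"ry":0,"rz":0,"tx":3.2,"ty":0,"tz":7.2,"jaw":0},{"rx":0,"ry":0,"rz":0,"tx":2.8,"ty":0,"tz":7.3,"jaw":0}]}}

```text
time: 11.15
eef_pos: [0.5252, 0.1313, 0.1766]
eef_rot: [[0.029, 1.0, -0.0], [1.0, -0.029, 0.0], [0.0, -0.0, -1.0]]
contact_force: [4.0, 2.4, -2.9]
gripper_width: 0.302
```

Emit:
{"name": "apply_moves", "arguments": {"motion": [{"rx":0,"ry":0,"rz":0,"tx":1.2,"ty":0,"tz":3.7,"jaw":0},{"rx":0,"ry":0,"rz":0,"tx":1.2,"ty":0,"tz":3.2,"jaw":0},{"rx":0,"ry":0,"rz":0,"tx":0,"ty":0,"tz":0,"jaw":0},{"rx":0,"ry":0,"rz":0,"tx":0,"ty":0,"tz":0,"jaw":0}]}}

```text
time: 11.48
eef_pos: [0.5254, 0.1331, 0.1721]
eef_rot: [[0.03, 1.0, 0.001], [1.0, -0.03, -0.001], [-0.001, 0.001, -1.0]]
contact_force: [-2.7, -0.2, 12.7]
gripper_width: 0.303
```

Run:
```python
from cell import env
import cv2
s=env.get_state();print(s["time"],s["eef_pos"],s["contact_force"],s["gripper_width"])
f=env.snapshot("scene")["frame"][:,:,::-1];cv2.imwrite("pics/s9.png",cv2.resize(f[100:250,240:420],None,fx=4,fy=4,interpolation=cv2.INTER_CUBIC))
```

```text
11.4833 [0.52543896 0.13306989 0.17209675] [-2.72306372 -0.20948773 12.70284245] 0.3034333858836783
```

View pics/s9.png

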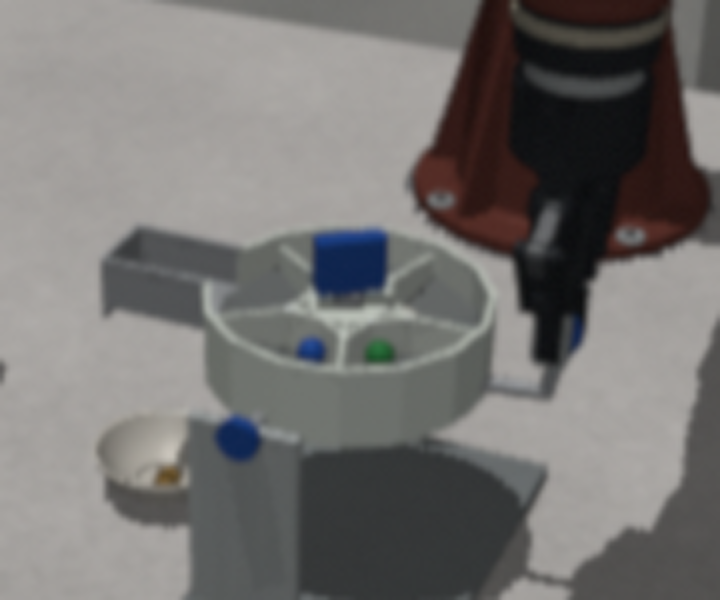

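The cradle is level on its stop (12.7 N of seating force). I'll back the force off a little, release and retreat upward.

Emit:
{"name": "apply_moves", "arguments": {"motion": [{"rx":0,"ry":0,"rz":0,"tx":0,"ty":0,"tz":-1.5,"jaw":0.25},{"rx":0,"ry":0,"rz":0,"tx":0,"ty":0,"tz":0,"jaw":0.5},{"rx":0,"ry":0,"rz":0,"tx":0,"ty":0,"tz":0,"jaw":1},{"rx":0,"ry":0,"rz":0,"tx":0,"ty":0,"tz":0,"jaw":1},{"rx":0,"ry":0,"rz":0,"tx":0,"ty":0,"tz":0,"jaw":1}]}}

```text
time: 11.95
eef_pos: [0.5248, 0.1335, 0.1718]
eef_rot: [[0.029, 1.0, -0.001], [1.0, -0.029, -0.0], [-0.0, -0.001, -1.0]]
contact_force: [0.2, -0.6, -0.2]
gripper_width: 0.851
```

Emit:
{"name": "apply_moves", "arguments": {"motion": [{"rx":0,"ry":0,"rz":0,"tx":0,"ty":0,"tz":0,"jaw":1},{"rx":0,"ry":0,"rz":0,"tx":0,"ty":0,"tz":-15,"jaw":1},{"rx":0,"ry":0,"rz":0,"tx":0,"ty":0,"tz":-25,"jaw":1},{"rx":0,"ry":0,"rz":0,"tx":0,"ty":0,"tz":-35,"jaw":1},{"rx":0,"ry":0,"rz":0,"tx":0,"ty":0,"tz":-30,"jaw":1}]}}

```text
time: 12.37
eef_pos: [0.5247, 0.1335, 0.2786]
eef_rot: [[0.029, 1.0, -0.001], [1.0, -0.029, 0.0], [0.0, -0.001, -1.0]]
contact_force: [0.8, 0.3, -0.0]
gripper_width: 0.998
```

Emit:
{"name": "apply_moves", "arguments": {"motion": [{"rx":0,"ry":0,"rz":0,"tx":35,"ty":0,"tz":0,"jaw":1},{"rx":0,"ry":0,"rz":0,"tx":35,"ty":-15,"tz":0,"jaw":1},{"rx":0,"ry":0,"rz":0,"tx":35,"ty":-20,"tz":0,"jaw":1},{"rx":0,"ry":0,"rz":0,"tx":35,"ty":-20,"tz":0,"jaw":1},{"rx":0,"ry":0,"rz":0,"tx":35,"ty":-20,"tz":0,"jaw":1}]}}

```text
time: 12.78
eef_pos: [0.4542, 0.312, 0.2772]
eef_rot: [[0.03, 1.0, -0.0], [1.0, -0.03, 0.0], [0.0, -0.0, -1.0]]
contact_force: [0.9, 0.1, -0.2]
gripper_width: 1.0
```

Emit:
{"name": "apply_moves", "arguments": {"motion": [{"rx":0,"ry":0,"rz":0,"tx":35,"ty":-20,"tz":0,"jaw":1},{"rx":0,"ry":0,"rz":0,"tx":35,"ty":-20,"tz":0,"jaw":1},{"rx":0,"ry":0,"rz":0,"tx":0,"ty":0,"tz":0,"jaw":1},{"rx":0,"ry":0,"rz":0,"tx":0,"ty":0,"tz":0,"jaw":1}]}}

```text
time: 13.12
eef_pos: [0.416, 0.3834, 0.2772]
eef_rot: [[0.025, 1.0, -0.0], [1.0, -0.025, -0.0], [-0.0, -0.0, -1.0]]
contact_force: [1.4, 0.3, 1.0]
gripper_width: 0.999
```

Run:
```python
from h import *
from cell import env
import cv2
s=env.get_state();print(s["time"],s["eef_pos"],s["contact_force"],s["joint_velocities"].round(2))
d=env.snapshot("scene");f=d["frame"][:,:,::-1];cv2.imwrite("pics/s10.png",cv2.resize(f[100:250,240:420],None,fx=4,fy=4,interpolation=cv2.INTER_CUBIC))
d=env.snapshot("top");f=d["frame"][:,:,::-1];cv2.imwrite("pics/t10.png",cv2.resize(f[175:285,260:410],None,fx=5,fy=5,interpolation=cv2.INTER_CUBIC))
a=load("top0")["frame"].astype(int);df=np.abs(a-d["frame"].astype(int)).max(2);cv2.imwrite("pics/d10.png",np.clip(df*3,0,255).astype(np.uint8))
```

```text
13.1167 [0.41597621 0.38337485 0.27716545] [1.35989104 0.2693827  0.97742138] [-3.45 -0.4  -0.53 -0.05 -0.54 -1.01]
```

View pics/s10.png

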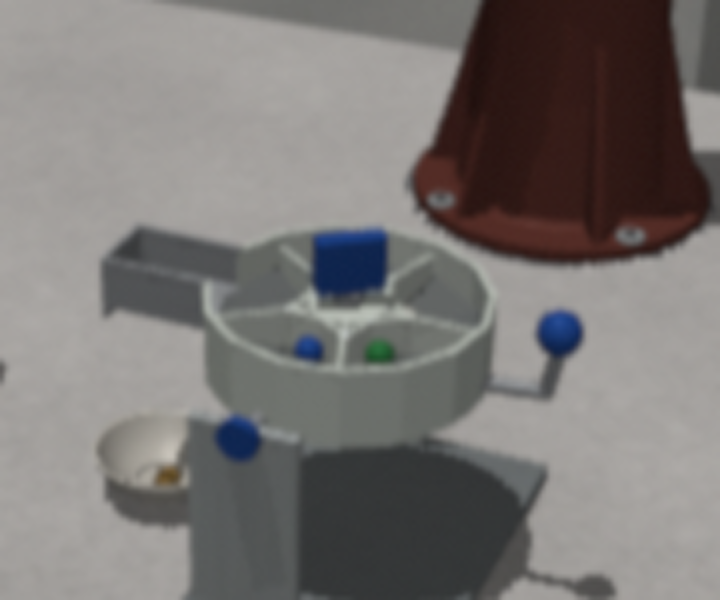

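View pics/t10.png

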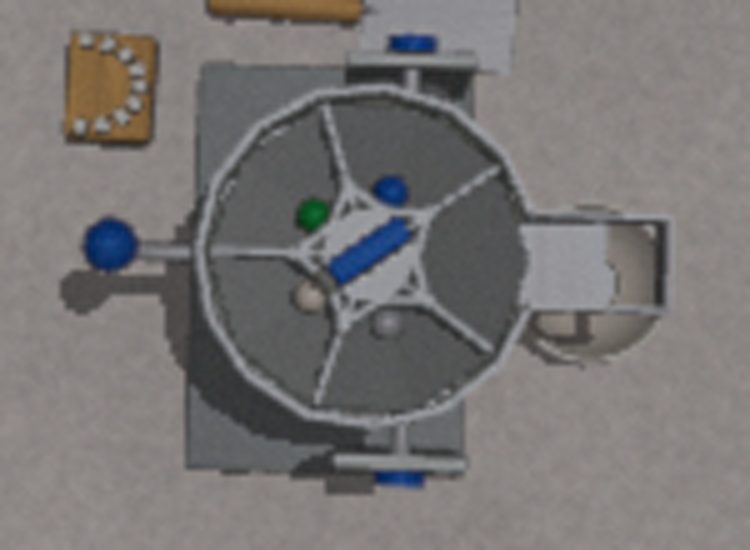

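View pics/d10.png

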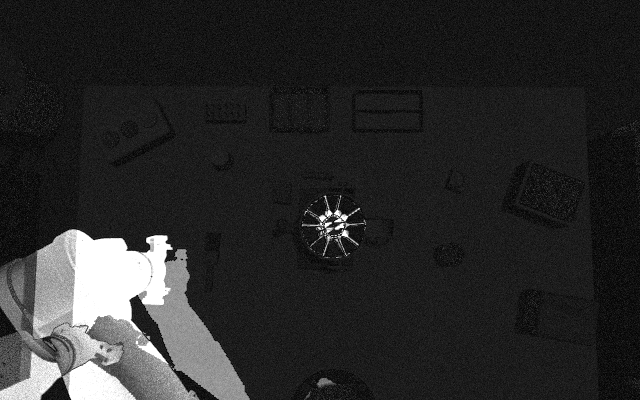

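The cradle is level, with the gold compartment empty and facing the spout. The other four beads sit in their compartments and the gold bead lies in the dish. The difference picture shows changes only in the rotor and the arm with its shadow.

```bash
python3 -c "
from cell import env
print(env.finish_job())"
```

```text
the job is handed in; nothing more can be done
None
```

I turned the carousel about 29° anticlockwise by its blue knob. I then swung the cradle by the ball handle to the tipped stop, where it pushed back with about 5 N, and the gold bead dropped into the white dish. After that I brought the cradle back level on its stop, released the handle, moved the arm clear and handed the job in at about 13 s.

**Last checks:**
- **Beads:** the last scene picture shows the gold bead in the dish. The top picture shows its compartment empty and facing the spout, with the blue, green, white and silver beads still in theirs.
- **Surroundings:** comparing the top view before and after shows changes only in the rotor and in the arm and its shadow. The dish and the things around did not move.

**What did not go smoothly:**
- **First move calls:** they were refused because the rows left out some values. Nothing moved.
- **Tipped stop:** the first tilt ended just short of it, although the bead had already dropped, so I pressed on until the stop pushed back.
- **Gold compartment angle:** the wrist-view estimates differed by about 4° (-90° to -94°, spout at -91.7°), within the 10° allowed.

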